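# Uncover the stockpot under the spice shelf and stand the spice infuser in it

## Task

Lift the lid off the stockpot by its knob and set it down, not drop it, flat and knob up inside the black tray. Then lower the steel spice infuser into the open pot so that it is left standing upright on the pot's floor. Leave the pot where it is, and do not disturb the jug, the grater or the wooden box.

Things in the scene. Friction and masses are not known exactly. Their poses are not given: they have to be found in the camera images.
- lid_knob (a point): centre of the grip of the lid's knob: an upright black cylinder 28 mm in diameter, 30 mm tall, z up, symmetrical about z (yaw means nothing). Below this point: the knob's lower end at 15 mm, the lid's top beside the knob's thin stem at 28 mm, the lid's rim plate at 39 to 43 mm, its underside at 51 mm
- lid_base (a point): centre of the underside of the steel lid, 51 mm below its knob's grip point. The lid is round, 186 mm in diameter, 0.38 kg, loose on the pot. Under its rim plate a locating disc 160 mm in diameter and 8 mm deep (this point is on its lower face) hangs loosely inside the pot's mouth; off the pot the lid stands on this disc
- pot_mouth (a point): centre of the mouth of the steel stockpot, in the plane of its rim, z up. Outer diameter 180 mm, height 110 mm, wall 4 mm, inner floor 104 mm below this point; 1.8 kg, loose on the table; two small side handles reach 116 mm from the axis along its +-y, 83 mm above the table
- shelf_edge (a point): middle of the lower front edge of a fixed clear glass shelf, 330 mm above the table; x points level from the edge in under the shelf, y along the edge, z up. The pot's axis stands 15 to 35 mm in +x of it, so the knob cannot be reached straight from above: lean the tool so that the hand stays in front of the edge (its -x side) and the fingers point down and in under the shelf
- shelf_rear (a point): middle of the glass shelf's lower rear edge, axes as those of the front edge, 135 mm away. The glass is 12 mm thick and reaches 125 mm either way in y. Spice jars up to 80 mm tall stand on its rear half. Two posts 14 mm thick hold it up, 15 mm in front of this edge (-x) at y = +100 and -100 mm
- tray_floor (a point): centre of the inner floor of the square black plastic tray, 5 mm above the table; x and y along its sides, z up. Outer size 244 x 244 mm, wall 5 mm, rim 11 mm above this point; fixed. The lid fits flat inside with 24 mm to spare on every side when centred
- infuser_mid (a point): centre, half-way up, of the spice infuser standing upright on the table: a closed perforated steel can 44 mm in diameter and 62 mm tall with a slim upright wooden knob on top, 20 mm in diameter, from 66 to 100 mm above its foot; total height 100 mm, 0.14 kg, symmetrical about z. This point is 50 mm above the foot
- infuser_foot (a point): centre of the infuser's underside, 50 mm below its centre
- jug_mid (a point): white porcelain sauce jug shaped like a teapot with blue lid, 111 mm tall and 150 mm long from spout (-x) to handle (+x), body 90 mm in diameter, the point 55 mm above the table. Leave alone
- grater_mid (a point): flat steel grater lying face down, blade 154 x 89 mm, 10 mm high, with a black wire handle reaching 165 mm from this point in -x; the point is on the blade's centre, 5 mm above the table. Leave alone
- woodbox_mid (a point): wooden box with a dark lid and a small door in front (-x), 130 x 160 mm, 112 mm tall, the point at its centre 56 mm above the table. Leave alone

How it is judged (in metres and radians):
On the way, in this order (a step that is already met when the one before it is completed fails the run):
1. the lid is lifted clear of the pot by its knob (z of lid_base in the frame of pot_mouth above 0.004 m and contact force between the fingers and lid_c3 above 0.5 N), for 0.1 s.
2. the lid is lowered flat into the black tray while still held (horizontal distance between lid_base and tray_floor below 0.045 m and z of lid_base in the frame of tray_floor below 0.01 m and angle between lid_base's own z axis and vertical below 0.12 rad and contact force between the fingers and lid above 0.5 N), for 0.05 s.
3. the infuser is lowered upright to the floor of the pot (foot within 14 mm of it) while still held (horizontal distance between infuser_foot and pot_mouth below 0.07 m and z of infuser_foot in the frame of pot_mouth below -0.09 m and angle between infuser_foot's own z axis and vertical below 0.2 rad and contact force between the fingers and infuser above 0.5 N), for 0.05 s.
At the end, for the whole second after the job is handed in: The lid lies at rest, flat (within 0.12 rad), knob up, on the tray's floor, its centre within 45 mm of the tray's centre; the infuser stands at rest on the pot's floor, upright within 0.2 rad and within 70 mm of the pot's axis; the pot is upright and within 30 mm of its starting place (horizontal distance between lid_base and tray_floor below 0.045 m and z of lid_base in the frame of tray_floor below 0.01 m and angle between lid_base's own z axis and vertical below 0.12 rad and linear speed of each of lid, infuser below 0.02 m/s and horizontal distance between infuser_foot and pot_mouth below 0.07 m and z of infuser_foot in the frame of pot_mouth below -0.09 m and angle between infuser_foot's own z axis and vertical below 0.2 rad and z of infuser_foot in the frame of pot_mouth below -0.099 m and distance of pot_mouth from where it was at the start of the episode below 0.03 m and angle between pot_mouth's own z axis and vertical below 0.08 rad); the robot touches nothing.
It fails at once if the jug is moved more than 20 mm (distance of jug_mid from where it was at the start of the episode above 0.02 m).
It fails at once if the grater is moved more than 20 mm (distance of grater_mid from where it was at the start of the episode above 0.02 m).
It fails at once if the wooden box is moved more than 20 mm (distance of woodbox_mid from where it was at the start of the episode above 0.02 m).
It fails at once if the pot is pushed more than 30 mm (distance of pot_mouth from where it was at the start of the episode above 0.03 m).
It also fails if it takes over 62 s, if anything falls off the work surface, if the arm or the gripper's body presses on something with over 40 N, if the wrist force passes 120 N, or if a joint passes its speed limit or range.

## Robot

A 6-joint arm with a two-finger parallel gripper is mounted at the origin on the work surface. World frame = base frame: x ahead of the robot, y to its left, z up, the work surface at z = 0. Lengths are in mm, angles in rad, forces in N, time in s.
With the tool pointing down it reaches from about 275 to 750 mm from the base axis. Payload 10.2 kg.
Tool frame: the origin (TCP) lies between the finger pads; the fingertips stand 11 mm ahead of it and the grasp point (between the pads) lies 8 mm behind it; z points along the fingers, y is the line along which they close (so a half turn about z gives the same grasp; the last joint's range is limited). The gripper opens to 85 mm and grips with 20 to 120 N. Pads are 22 mm wide; open, the fingers measure 114 mm over their backs; the gripper's body (76 mm by 85 mm) begins 54 mm behind the grasp point. The pads swing forward as they close: fully open they stand 13 mm farther back than shut.
Start: joints at [-1.331, 0.313, 1.498, -0, 1.331, -0.223], TCP at [234.378, -469.785, 242.294] pointing down, gripper open.
Joint ranges: [-2.94, 2.94], [-0.97, 2.17], [0.19, 2.56], [-1.23, 4.37], [0.02, 3.11], [-2.88, 2.88]. Speed limits (rad/s): [2.39, 2.39, 3.01, 3.14, 3.14, 3.14].

## Interface

Orientations are given as a unit quaternion [w, x, y, z].
In Python, from rig import sense, eyes, finish_job gives the robot as it stands.
- The arm moves only by the shell command python3 -m jog 'ROWS' [FORCE]. ROWS is JSON, a list of rows, each a list of 7 numbers: the shift along the tool's x, y, z in m, then the turn, a rotation vector about the tool's x, y, z in rad, then the finger opening in m, from 0 to 0.0854. In form: [[dx, dy, dz, rx, ry, rz, gripper], ...]. A call has 1 to 5 rows; each row shifts and turns the commanded pose from where the row before left it, along the tool's axes as they then stand; what a row does not reach is not made up. A row lasts 1/10 s, in which the tool goes at most 50 mm and 8.59 degrees, less where a joint would pass 70% of its speed; a pose out of reach is approached as far as the arm can. A call is refused whole if a number of a shift passes 0.05 or a number of a turn 0.15, either way. A call with a gripper value outside its range is refused whole. The fingers move at their own pace and stop on an object; FORCE is the grip in N (left out, the last holds). Time passes only in rows, so rows that do not move let the fingers close. It gives the time, the measured TCP pose, the force, the opening and the grip force at its end, in the units of the state.
- sense(): the state, without advancing time (a new reading comes with each control period).
- eyes.capture(name): name is "side" or "top"; returns the picture (400x640x3 uint8, red, green, blue); there is no depth.
- eyes.calibration(name): a dict with "fx", "fy", "cx", "cy" (pixels), "cam_to_world" (4x4, takes a point from camera to world coordinates). Camera axes: x right, y down, z forward; pixel columns grow to the right and rows downward; lengths in mm; the calibration is good to about 2 mm. A picture is of the moment at which its call begins. calibration takes no time and is no camera call.
- finish_job(): hands the job in; it is judged then, once.
The state is a dict: "time_s": time; "joints": joint angles; "dq": joint speeds; "tau": joint torques, N m; "eef_pos": TCP position; "ee_rot": TCP orientation; "force": force on the tool from outside, world axes, zero at the start; "wrist_torque": the same for the moment, N m; "grip_width": opening from 0.0 (shut) to 1.0 (fully open); "grip_force": force on a finger pad.
Only numpy, scipy, OpenCV 4.12 (cv2) and the standard library are available. Lean on these libraries where they do the work, as an engineer would, in place of code of your own. Each camera call takes 0.05 s, during which the arm holds its last target. There are 200 camera calls.

## Working session

There is one attempt and no reset: what is moved stays moved. The work goes in short steps, Python scripts to look and compute and a shell command to move; the robot and the scene stay as the last step left them, time stands still between calls to the robot, and variables do not carry over. Pictures are saved under pics/ and viewed, at most 10 in all, crops included, and the job is handed in when it is done.

```bash
mkdir -p pics; ls
python3 - <<'E'
from rig import sense, eyes
import cv2
for n in("side","top"):
    im=eyes.capture(n); cv2.imwrite(f"pics/{n}0.png",im[:,:,::-1]); c=eyes.calibration(n); print(n,c)
s=sense(); print(s)
E
```

```text
pics
side {'fx': 422.81380012057167, 'fy': 422.81380012057167, 'cx': 322.0363985286201, 'cy': 207.1332236527467, 'cam_to_world': array([[-8.77053131e-01, -2.51319822e-01,  4.09409516e-01,
         7.62913141e+01],
       [-4.80223827e-01,  4.81313257e-01, -7.33295728e-01,
         9.57247544e+02],
       [-1.27624759e-02, -8.39747519e-01, -5.42827066e-01,
         9.00975612e+02],
       [ 0.00000000e+00,  0.00000000e+00,  0.00000000e+00,
         1.00000000e+00]])}
top {'fx': 474.2396849073551, 'fy': 474.2396849073551, 'cx': 309.890041359036, 'cy': 205.7233083532715, 'cam_to_world': array([[ 2.67969023e-02, -9.87053248e-01,  1.58138582e-01,
         3.64859701e+02],
       [-9.99568125e-01, -2.45487191e-02,  1.61531514e-02,
        -2.84256885e+00],
       [-1.20619209e-02, -1.58503140e-01, -9.87284794e-01,
         1.77473285e+03],
       [ 0.00000000e+00,  0.00000000e+00,  0.00000000e+00,
         1.00000000e+00]])}
{'time_s': 0.1, 'joints': array([-1.33139347e+00,  3.13397977e-01,  1.49836559e+00,  1.21624148e-05,
        1.33097116e+00, -2.23401649e-01]), 'dq': array([-8.04313764e-04, -2.80556189e-04, -2.21339571e-03, -8.90596912e-04,
       -1.31458968e-04, -9.99380720e-05]), 'tau': array([ 1.96724337e-03, -4.12897253e+01, -2.60142821e+01, -1.98614366e-04,
        2.99971529e-03, -2.26635768e-05]), 'eef_pos': array([ 234.33075204, -469.56600649,  241.78859169]), 'ee_rot': array([-5.71062165e-04,  9.73345929e-01,  2.29341180e-01,  1.33758334e-06]), 'force': array([ 0.22257095,  0.25637172, -0.76286366]), 'wrist_torque': array([-0.04833702, -0.01209028, -0.00567102]), 'grip_force': 0.0, 'grip_width': 0.9965892809046131}
```

View pics/side0.png

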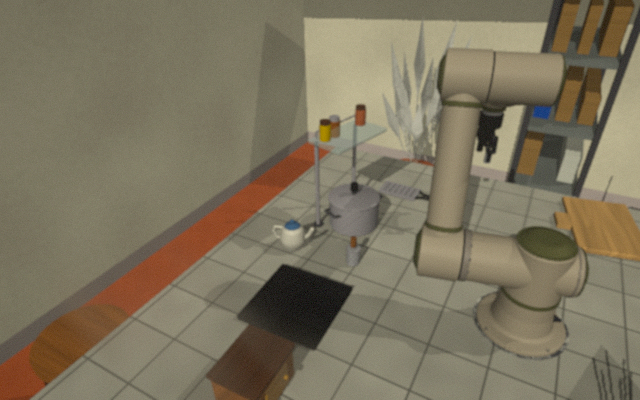

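View pics/top0.png

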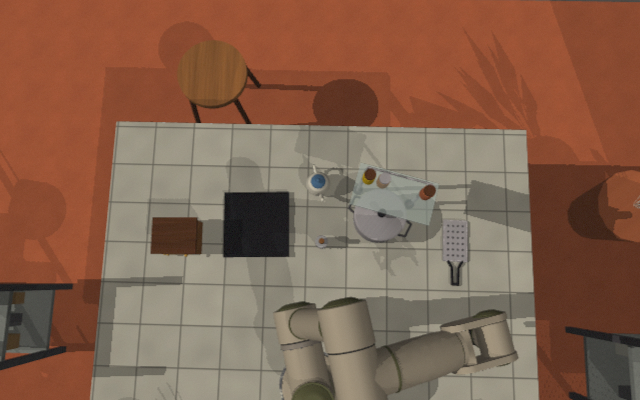

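The side view shows the knob at about (354,187), the infuser knob at (353,242) and the tray at about (297,305). The top view shows the knob at (382,213), the tray centre at (257,224), the infuser at (322,241) and the glass corners near (351,207) and (430,224). I'll enlarge both for accuracy.

Run:
```python
import cv2,numpy as np
t=cv2.imread("pics/top0.png")[155:255,300:450]; s=cv2.imread("pics/side0.png")[95:275,300:420]
a=cv2.resize(t,None,fx=5,fy=5,interpolation=cv2.INTER_CUBIC); b=cv2.resize(s,None,fx=3.3,fy=3.3,interpolation=cv2.INTER_CUBIC)
cv2.imwrite("pics/tz.png",a); cv2.imwrite("pics/sz.png",b)
```

```text
(no output)
```

View pics/tz.png

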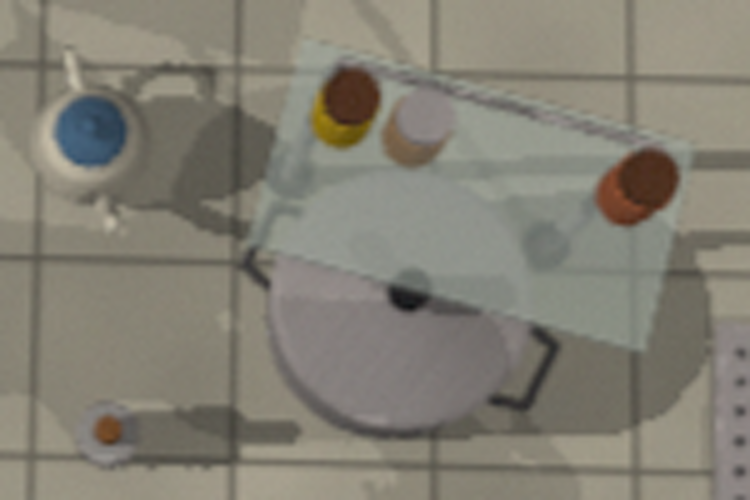

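View pics/sz.png

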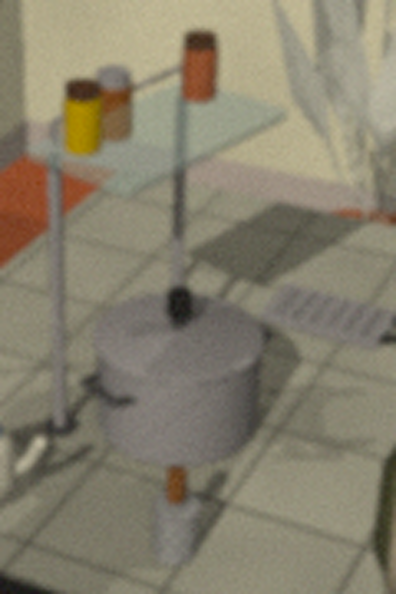

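The top crop shows the knob at (409,290), the front glass edge running from (258,243) to (643,350), and the infuser knob at (108,430). The side crop shows the knob at (180,305) and the wooden knob at (177,484). Next I'll compute positions from colour masks.

```bash
cat > h.py <<'E'
import numpy as np, cv2
from rig import sense, eyes
from scipy.spatial.transform import Rotation as R
def ray(n,u,v):
    c=eyes.calibration(n);T=c["cam_to_world"]
    d=T[:3,:3]@np.array([(u-c["cx"])/c["fx"],(v-c["cy"])/c["fy"],1]);return T[:3,3],d/np.linalg.norm(d)
def plane(n,u,v,z):
    o,d=ray(n,u,v);return o+d*(z-o[2])/d[2]
def tri(a,b):
    o,d=ray("side",*a);p,e=ray("top",*b)
    M=np.stack([d,-e],1);k=np.linalg.lstsq(M,p-o,rcond=None)[0]
    return (o+k[0]*d+p+k[1]*e)/2,np.linalg.norm(o+k[0]*d-p-k[1]*e)
def cen(im,f,box):
    x0,y0,x1,y1=box;c=im[y0:y1,x0:x1].astype(int)
    m=f(c[...,2],c[...,1],c[...,0]);v,u=np.nonzero(m);return u.mean()+x0,v.mean()+y0,len(u)
def rot():
    q=sense()["ee_rot"];return R.from_quat(np.r_[q[1:],q[0]])
def go(p,Rg):
    "errors in tool axes"
    r=rot();print("t",sense()["time_s"],"eef",sense()["eef_pos"].round(1),"d_tool",r.inv().apply(np.array(p)-sense()["eef_pos"]).round(1),"rv",(r.inv()*Rg).as_rotvec().round(3))
E
python3 - <<'E'
from h import *
np.set_printoptions(precision=1,suppress=True)
t=cv2.imread("pics/top0.png");s=cv2.imread("pics/side0.png")
blk=lambda r,g,b:(r+g+b)<150
wood=lambda r,g,b:(r-b)>45
kt=cen(t,blk,(374,205,390,221));ks=cen(s,blk,(347,178,362,198))
wt=cen(t,wood,(314,234,330,250));ws=cen(s,wood,(345,232,362,252))
print(kt,ks,tri(ks[:2],kt[:2]),"top z160",plane("top",*kt[:2],160),"side z153",plane("side",*ks[:2],153))
print(wt,ws,tri(ws[:2],wt[:2]),"top z98",plane("top",*wt[:2],98),"side z83",plane("side",*ws[:2],83))
g=t[180:270,215:300].astype(int).sum(2)<170
c=max(cv2.findContours(g.astype(np.uint8),0,2)[0],key=cv2.contourArea);r=cv2.minAreaRect(c);print(r)
u,v=r[0][0]+215,r[0][1]+180;print("tray",plane("top",u,v,12))
for q in cv2.boxPoints(r): print(plane("top",q[0]+215,q[1]+180,16))
P=[]
for q in [(258,243),(643,350),(690,145),(305,38)]:
    p=plane("top",(q[0]+.5)/5-.5+300,(q[1]+.5)/5-.5+155,340);P.append(p);print("glass",p)
f=(P[0]+P[1])/2;r=(P[2]+P[3])/2;print("edge mid",f,"dir",np.degrees(np.arctan2(*(r-f)[1::-1])),np.degrees(np.arctan2(*(P[0]-P[1])[1::-1])), np.linalg.norm(P[0]-P[1]),np.linalg.norm(r-f))
E
```

```text
(np.float64(380.85), np.float64(214.4), 20) (np.float64(354.19642857142856), np.float64(187.23214285714286), 56) (array([ 602. , -221.4,  151.2]), np.float64(2.860605692534916)) top z160 [ 599.4 -220.7  160. ] side z153 [ 602.2 -218.2  153. ]
(np.float64(321.2105263157895), np.float64(240.3684210526316), 19) (np.float64(352.9166666666667), np.float64(241.5), 48) (array([511.5, -19. ,  81.6]), np.float64(0.440718897810977)) top z98 [510.3 -18.8  98. ] side z83 [510.6 -17.4  83. ]
((40.49999237060547, 43.999996185302734), (64.99998474121094, 63.99999237060547), -0.0)
tray [572.8 227.9  12. ]
[450.1 342.4  16. ]
[690.9 355.9  16. ]
[697. 110.  16.]
[456.4 101.8  16. ]
glass [ 605.6 -105.7  340. ]
glass [ 545.6 -340.   340. ]
glass [ 673.4 -370.4  340. ]
glass [ 735.5 -133.2  340. ]
edge mid [ 575.6 -222.8  340. ] dir -12.67079891713789 75.6225408935906 241.87350392755127 132.01030197685682
```

The knob is at about (603,-219,153). The shelf edge middle is at (576,-223) with its normal at -13.5°. The infuser is at (511,-18) and the tray at (573,228). I'll lean the tool 40° for the knob. First comes the transit, then the yaw and lean.

```bash
python3 -m jog '[[0.035,-0.0175,-0.008,0,0,0,0.06],[0.035,-0.0175,-0.008,0,0,0,0.06],[0.035,-0.0175,-0.008,0,0,0,0.06],[0.035,-0.0175,-0.008,0,0,0,0.06],[0.035,-0.0175,-0.008,0,0,0,0.06]]' 60 | tail -3
python3 -m jog '[[0.035,-0.0175,-0.008,0,0,0.1,0.06],[0.035,-0.0175,-0.008,0,0,0.1,0.06],[0,0,0,0,0,0.1,0.06],[0,0,0,0,0,0.1,0.06],[0,0,0,0,0,0.1,0.06]]' | tail -3
python3 -m jog '[[0,0,0,0,0,0.1,0.06],[0,0,0,0,0,0.1,0.06],[0,0,0,0,0.1,0,0.06],[0,0,0,0,0.1,0,0.06],[0,0,0,0,0.1,0,0.06]]' | tail -3
python3 -m jog '[[0,0,0,0,0.1,0,0.06],[0,0,0,0,0.1,0,0.06],[0,0,0,0,0.1,0,0.06],[0,0,0,0,0.1,0,0.06],[0,0,0,0,0,0,0.06]]' | tail -3
cat >> h.py <<'E'
def lean(yaw,th):
    y,t=np.radians([yaw,th]);u=np.array([np.cos(y),np.sin(y),0]);k=np.array([0,0,1.])
    z=np.sin(t)*u-np.cos(t)*k;x=np.cos(t)*u+np.sin(t)*k;return R.from_matrix(np.stack([x,np.cross(z,x),z],1))
E
python3 - <<'E'
from h import *
G=lean(-13.5,40);z=G.apply([0,0,1]);g=np.array([603,-219,156])
go(g+8*z-130*z,G); print(z,sense()["joints"].round(2),sense()["grip_width"])
E
```

```text
force: [0.2, -0.5, -0.5]
grip_width: 0.704
grip_force: 0.0
force: [0.1, -0.4, -0.1]
grip_width: 0.704
grip_force: 0.0
force: [0.3, 0.1, 0.1]
grip_width: 0.703
grip_force: 0.0
force: [-0.2, -0.1, -0.5]
grip_width: 0.702
grip_force: 0.0
t 2.1 eef [ 400.8 -252.8  297.1] d_tool [ 53.4 -80.3 107.4] rv [ 0.001 -0.001 -0.004]
[ 0.62502734 -0.15005579 -0.76604444] [-1.08 -0.14  2.    0.67  0.89  0.4 ] 0.7020535442103498
```

```bash
python3 -m jog '[[0.0132,-0.02,0.0268,0,0,0,0.06],[0.0132,-0.02,0.0268,0,0,0,0.06],[0.0135,-0.02,0.0268,0,0,0,0.06],[0.0135,-0.02,0.0268,0,0,0,0.06],[0,0,0,0,0,0,0.06]]' | tail -3
python3 -m jog '[[0,0,0.02,0,0,0,0.06],[0,0,0.02,0,0,0,0.06],[0,0,0.02,0,0,0,0.06],[0,0,0.02,0,0,0,0.06],[0,0,0,0,0,0,0.06]]' | tail -3
python3 - <<'E'
from h import *
G=lean(-13.5,40);z=G.apply([0,0,1]);g=np.array([603,-219,156])
go(g+8*z,G)
s=eyes.capture("side")[:,:,::-1];t=eyes.capture("top")[:,:,::-1]
a=cv2.resize(s[90:240,300:450],None,fx=2.65,fy=2.65,interpolation=2);b=cv2.resize(t[150:250,310:410],(397,397),interpolation=2)
cv2.imwrite("pics/a1.png",np.hstack([a[:397],b]))
E
```

```text
force: [-0.4, 0.6, -0.3]
grip_width: 0.704
grip_force: 0.0
force: [-0.3, 0.3, 0.3]
grip_width: 0.702
grip_force: 0.0
t 3.1 eef [ 578.  -213.4  187.8] d_tool [-0.7 -0.4 48.9] rv [-0.     0.002 -0.001]
```

View pics/a1.png

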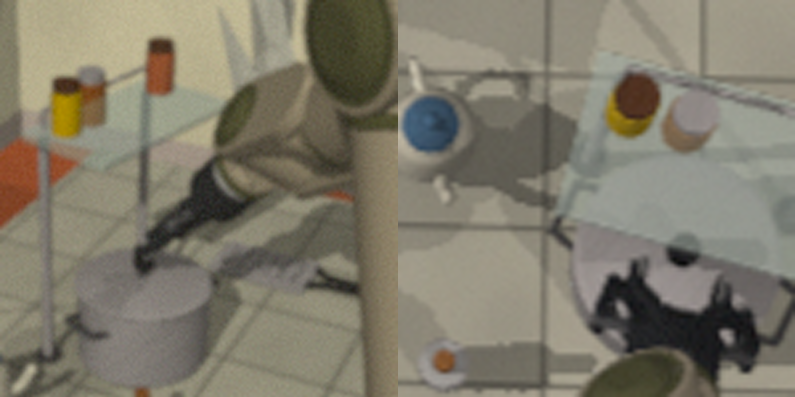

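The side panel shows the fingers just short of the knob at (143,258). The top panel shows the finger tips at (613,285) and (722,283), aimed at the knob at (684,248). The alignment is good, so I'll advance and grip.

```bash
python3 -m jog '[[0,0,0.013,0,0,0,0.06],[0,0,0.012,0,0,0,0.06],[0,0,0.012,0,0,0,0.06],[0,0,0.012,0,0,0,0.06],[0,0,0,0,0,0,0.06]]' | tail -3
python3 -m jog '[[0,0,0,0,0,0,0.02],[0,0,0,0,0,0,0.02],[0,0,0,0,0,0,0.02],[0,0,0,0,0,0,0.02],[0,0,0,0,0,0,0.02]]' 70 
python3 -m jog '[[0,0,0,0,0,0,0.02],[0,0,0,0,0,0,0.02],[0,0,0,0,0,0,0.02],[0,0,0,0,0,0,0.02],[0,0,0,0,0,0,0.02]]'
```

```text
force: [0.3, -0.1, 0.4]
grip_width: 0.701
grip_force: 0.0
time_s: 4.2
eef_pos: [608.4, -221.1, 152.8]
ee_rot: [0.041, 0.933, -0.111, 0.341]
force: [-5.0, 0.2, 6.7]
grip_width: 0.305
grip_force: 69.3
time_s: 4.7
eef_pos: [608.4, -221.0, 152.8]
ee_rot: [0.041, 0.933, -0.111, 0.341]
force: [-4.6, 1.2, 6.0]
grip_width: 0.304
grip_force: 69.3
```

```bash
python3 -m jog '[[0.0032,0,-0.0038,0,0,0,0.02],[0.0032,0,-0.0038,0,0,0,0.02],[0.0032,0,-0.0038,0,0,0,0.02],[0.0032,0,-0.0038,0,0,0,0.02],[0.0032,0,-0.0038,0,0,0,0.02]]' 
python3 -m jog '[[0,0,0,0,0,0,0.02],[-0.005,0,-0.005,0,0,0,0.02],[-0.01,0,-0.01,0,0,0,0.02],[-0.01,0,-0.01,0,0,0,0.02],[-0.01,0,-0.01,0,0,0,0.02]]'
python3 - <<'E'
from h import *
s=eyes.capture("side")[:,:,::-1];t=eyes.capture("top")[:,:,::-1]
a=cv2.resize(s[120:270,290:440],(397,397),interpolation=2);b=cv2.resize(t[150:250,310:410],(397,397),interpolation=2)
cv2.imwrite("pics/a2.png",np.hstack([a,b]))
E
```

```text
time_s: 5.2
eef_pos: [608.2, -220.8, 177.2]
ee_rot: [0.04, 0.933, -0.111, 0.34]
force: [-1.0, 0.6, -4.0]
grip_width: 0.308
grip_force: 69.0
time_s: 5.7
eef_pos: [559.3, -208.9, 180.7]
ee_rot: [0.04, 0.933, -0.111, 0.34]
force: [1.1, 0.1, -4.6]
grip_width: 0.303
grip_force: 69.0
```

View pics/a2.png

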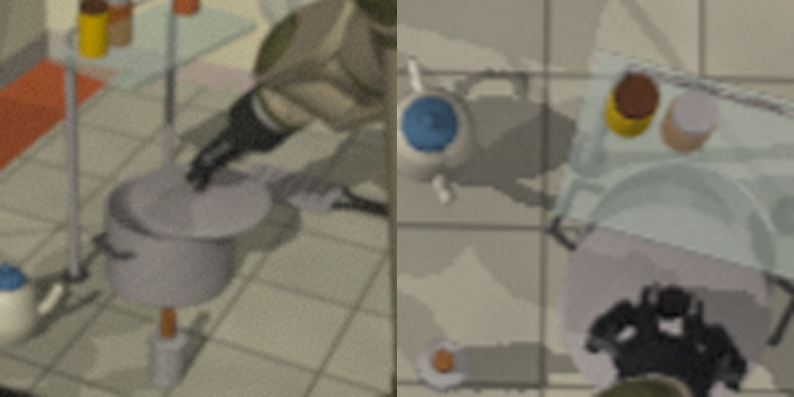

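The lid is held level and clear of the pot, with the rim visible behind it. Now I'll back out, rise and go to the tray.

```bash
python3 -m jog '[[-0.0096,0,-0.017,0,0,0,0.02],[-0.0096,0,-0.017,0,0,0,0.02],[-0.0096,0,-0.017,0,0,0,0.02],[-0.0096,0,-0.017,0,0,0,0.02],[-0.0096,0,-0.017,0,0,0,0.02]]' |sed -n 2p
python3 -m jog '[[0,-0.012,0,0.032,0,-0.038,0.02],[0,-0.024,0,0.064,0,-0.077,0.02],[0,-0.024,0,0.064,0,-0.077,0.02],[0,-0.024,0,0.064,0,-0.077,0.02],[0,-0.024,0,0.064,0,-0.077,0.02]]' |sed -n 2p
python3 -m jog '[[0,-0.024,0,0.064,0,-0.077,0.02],[0,-0.024,0,0.032,0,-0.038,0.02],[0,-0.024,0,0,0,0,0.02],[0,-0.024,0,0,0,0,0.02],[0,-0.024,0,0,0,0,0.02]]'
python3 - <<'E'
from h import *
G=lean(20,40);go([573+6,228,150],G);print(sense()["joints"].round(2))
E
```

```text
eef_pos: [471.0, -187.7, 215.4]
eef_pos: [478.0, -80.1, 215.2]
time_s: 7.3
eef_pos: [439.2, 33.8, 214.7]
ee_rot: [-0.06, 0.924, 0.17, 0.337]
force: [1.1, 0.2, -3.7]
grip_width: 0.306
grip_force: 69.7
t 7.3 eef [439.2  33.8 214.7] d_tool [ 111.3 -132.4  177.6] rv [-0.006 -0.001  0.012]
[-0.48 -0.12  2.23  0.83  0.71  0.17]
```

```bash
python3 -m jog '[[0.0147,-0.0165,0.0212,0,0,0,0.02],[0.0147,-0.0165,0.0212,0,0,0,0.02],[0.0147,-0.0165,0.0212,0,0,0,0.02],[0.0147,-0.0165,0.0212,0,0,0,0.02],[0.0147,-0.0165,0.0212,0,0,0,0.02]]' |sed -n 2p
python3 -m jog '[[0.0147,-0.0165,0.0212,0,0,0,0.02],[0.0147,-0.0165,0.0212,0,0,0,0.02],[0.0147,-0.0165,0.0212,0,0,0,0.02],[0,0,0,0,0,0,0.02],[0,0,0,0,0,0,0.02]]'
python3 - <<'E'
from h import *
G=lean(20,40);go([578,230,80],G)
s=eyes.capture("side")[:,:,::-1];t=eyes.capture("top")[:,:,::-1]
a=cv2.resize(s[200:360,210:370],(397,397),interpolation=2);b=cv2.resize(t[175:275,210:310],(397,397),interpolation=2)
cv2.imwrite("pics/a3.png",np.hstack([a,b]))
E
```

```text
eef_pos: [527.2, 155.8, 180.4]
time_s: 8.3
eef_pos: [578.6, 227.5, 159.7]
ee_rot: [-0.061, 0.924, 0.17, 0.337]
force: [-0.5, 0.7, -3.4]
grip_width: 0.304
grip_force: 70.2
t 8.3 eef [578.6 227.5 159.7] d_tool [-51.   -2.7  61.2] rv [-0.008 -0.     0.013]
```

View pics/a3.png

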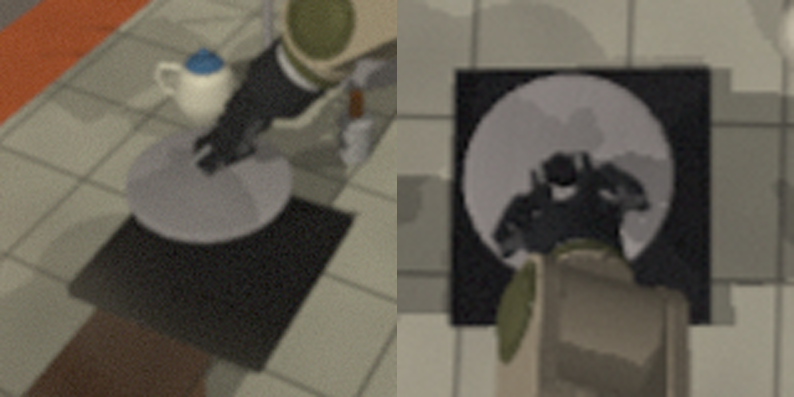

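The lid hangs level over the tray. In the top panel the lid centre is at (569,178) and the tray centre at (583,196). I'll compute the offset.

Run:
```python
from h import *
l=plane("top",210+(569-397)/3.97,175+178/3.97,118);t=plane("top",210+(583-397)/3.97,175+196.5/3.97,14)
print(l,t);e=sense()["eef_pos"];d=t-l;go(np.r_[e[:2]+d[:2],70],lean(20,40))
```

```text
[574.87510288 222.35580462 118.        ] [570.83040975 222.47715465  14.        ]
t 8.4 eef [578.8 226.5 160.3] d_tool [-60.9  -1.8  66.7] rv [-0.006 -0.001  0.012]
```

```bash
python3 -m jog '[[-0.0122,0,0.0133,0,0,0,0.02],[-0.0122,0,0.0133,0,0,0,0.02],[-0.0122,0,0.0133,0,0,0,0.02],[-0.0122,0,0.0133,0,0,0,0.02],[-0.0122,0,0.0133,0,0,0,0.02]]' |sed -n 2p
python3 -m jog '[[-0.0019,0,0.0023,0,0,0,0.02],[-0.0019,0,0.0023,0,0,0,0.02],[-0.0019,0,0.0023,0,0,0,0.02],[0,0,0,0,0,0,0.02],[0,0,0,0,0,0,0.02]]'
```

```text
eef_pos: [575.7, 224.2, 73.0]
time_s: 9.4
eef_pos: [576.1, 224.8, 64.9]
ee_rot: [-0.06, 0.924, 0.17, 0.338]
force: [-0.4, 0.3, -4.0]
grip_width: 0.306
grip_force: 70.3
```

```bash
python3 -m jog '[[-0.0013,0,0.0015,0,0,0,0.02],[-0.0013,0,0.0015,0,0,0,0.02],[-0.0013,0,0.0015,0,0,0,0.02],[0,0,0,0,0,0,0.02]]'
python3 -m jog '[[-0.0013,0,0.0015,0,0,0,0.02],[0,0,0,0,0,0,0.02]]'|grep -E "eef|force"
python3 -m jog '[[-0.0013,0,0.0015,0,0,0,0.02],[0,0,0,0,0,0,0.02]]'|grep -E "eef|force"
```

```text
time_s: 9.8
eef_pos: [575.9, 225.1, 58.6]
ee_rot: [-0.061, 0.924, 0.17, 0.337]
force: [0.1, -0.3, -4.4]
grip_width: 0.304
grip_force: 70.3
eef_pos: [575.9, 225.1, 56.7]
force: [0.5, -0.3, -3.8]
grip_force: 70.3
eef_pos: [576.4, 225.3, 55.8]
force: [-3.8, -0.8, 3.6]
grip_force: 71.5
```

```bash
python3 -m jog '[[-0.0007,0,0.0008,0,0,0,0.02],[0,0,0,0,0,0,0.02],[0,0,0,0,0,0,0.02]]'|grep -E "eef|force"
python3 -m jog '[[0,0,0,0,0,0,0.032],[0,0,0,0,0,0,0.036],[0,0,0,0,0,0,0.045],[0,0,0,0,0,0,0.055],[0,0,0,0,0,0,0.06]]'
python3 -m jog '[[0,0,0,0,0,0,0.06],[0,0,-0.01,0,0,0,0.06],[0,0,-0.03,0,0,0,0.06],[0,0,-0.04,0,0,0,0.06],[0,0,-0.04,0,0,0,0.06]]'
python3 - <<'E'
from h import *
s=eyes.capture("side")[:,:,::-1];t=eyes.capture("top")[:,:,::-1]
a=cv2.resize(s[200:360,210:370],(397,397),interpolation=2);b=cv2.resize(t[175:275,210:310],(397,397),interpolation=2)
cv2.imwrite("pics/a4.png",np.hstack([a,b]))
p=np.array([511,-18,83]);G=lean(0,20);z=G.apply([0,0,1]);go(p+8*z-100*z,G)
E
```

```text
eef_pos: [576.8, 225.5, 55.7]
force: [-8.8, -3.3, 13.0]
grip_force: 72.9
time_s: 11.0
eef_pos: [575.8, 225.3, 53.4]
ee_rot: [-0.061, 0.924, 0.17, 0.337]
force: [-0.6, 0.8, -0.2]
grip_width: 0.704
grip_force: 0.0
time_s: 11.5
eef_pos: [510.2, 200.8, 137.2]
ee_rot: [-0.062, 0.924, 0.17, 0.337]
force: [1.6, -0.2, 0.7]
grip_width: 0.706
grip_force: 0.0
t 11.6 eef [510.4 200.9 139.9] d_tool [-62.7 193.5 -91.5] rv [-0.182 -0.352  0.319]
```

View pics/a4.png

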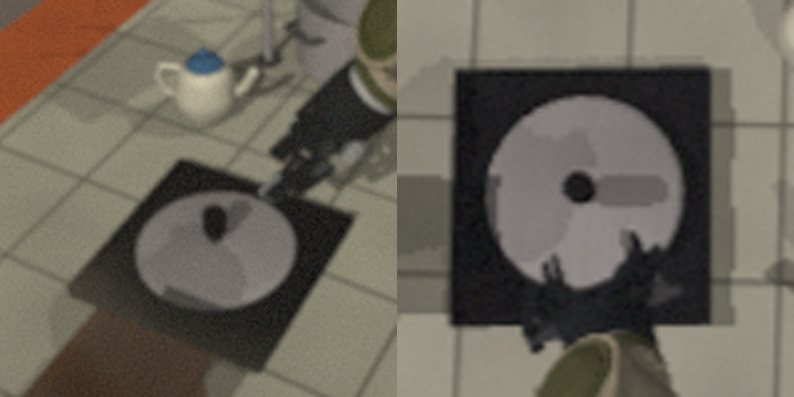

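The lid lies flat and centred in the tray, with its centre at (585,193) in the top panel and the tray centre at (583,196). Next is the infuser.

```bash
python3 -m jog '[[0.018,0,-0.0215,0,0,0,0.05],[0.018,0,-0.0215,0,0,0,0.05],[0.018,0,-0.0215,0,0,0,0.05],[0.018,0,-0.0215,0,0,0,0.05],[0,0.02,0,0,0,0,0.05]]' |sed -n 2p
python3 -m jog '[[0,0.035,0,-0.062,0,0.075,0.05],[0,0.035,0,-0.062,0,0.075,0.05],[0,0.035,0,-0.062,0,0.075,0.05],[0,0.035,0,-0.062,0,0.075,0.05],[0,0.035,0,-0.062,0,0.075,0.05]]' |sed -n 2p
python3 -m jog '[[0,0.03,0,-0.062,0,0.075,0.05],[0,0,0,0,-0.0875,0,0.05],[0,0,0,0,-0.0875,0,0.05],[0,0,0,0,-0.0875,0,0.05],[0,0,0,0,-0.0875,0,0.05]]'
python3 - <<'E'
from h import *
p=np.array([511,-18,83]);G=lean(-13.5,20);z=G.apply([0,0,1]);go(p+8*z-70*z,G)
E
```

```text
eef_pos: [518.9, 184.2, 250.0]
eef_pos: [547.8, 10.7, 245.3]
time_s: 13.1
eef_pos: [544.1, -17.4, 245.4]
ee_rot: [0.015, 0.979, -0.107, 0.172]
force: [-0.9, 0.1, -0.2]
grip_width: 0.583
grip_force: 0.0
t 13.1 eef [544.1 -17.4 245.4] d_tool [-85.6   8.1  79.8] rv [-0.014  0.003  0.015]
```

```bash
python3 -m jog '[[-0.0214,0.002,0,-0.014,0.003,0.015,0.05],[-0.0214,0.002,0.01,0,0,0,0.05],[-0.0214,0.002,0.03,0,0,0,0.05],[-0.0214,0.002,0.04,0,0,0,0.05],[0,0,0,0,0,0,0.05]]' |sed -n 2p
python3 - <<'E'
from h import *
p=np.array([511,-18,83]);G=lean(-13.5,20);z=G.apply([0,0,1]);go(p+8*z,G)
s=eyes.capture("side")[:,:,::-1];t=eyes.capture("top")[:,:,::-1]
a=cv2.resize(s[180:280,310:410],(397,397),interpolation=2);b=cv2.resize(t[185:265,280:360],(397,397),interpolation=2)
cv2.imwrite("pics/a5.png",np.hstack([a,b]))
E
```

```text
eef_pos: [487.7, -12.8, 136.3]
t 13.6 eef [487.7 -12.8 136.3] d_tool [ 4.7 -0.4 66.2] rv [ 0.001  0.007 -0.001]
```

View pics/a5.png

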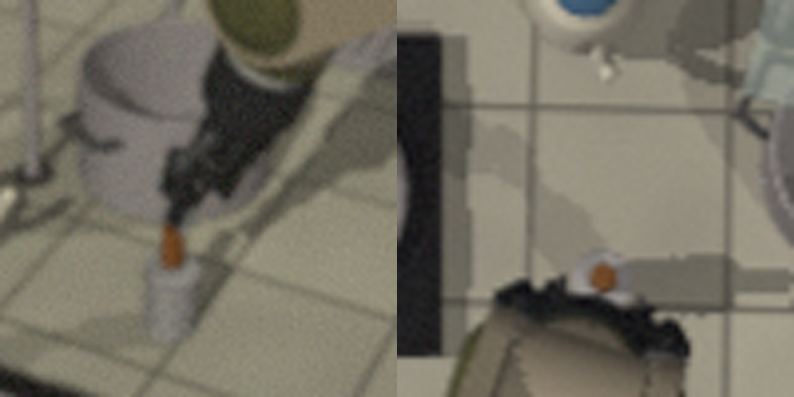

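The fingers straddle the wooden knob, at (603,277) in the top panel. I'll take it 7 mm higher so the tips clear the can.

```bash
python3 -m jog '[[0.0035,0,0.015,0,0,0,0.05],[0.0035,0,0.015,0,0,0,0.05],[0,0,0.015,0,0,0,0.05],[0,0,0.0146,0,0,0,0.05],[0,0,0,0,0,0,0.05]]' |grep -E "eef|force"
python3 -m jog '[[0,0,0,0,0,0,0.03],[0,0,0,0,0,0,0.012],[0,0,0,0,0,0,0.012],[0,0,0,0,0,0,0.012],[0,0,0,0,0,0,0.012]]' 50
python3 -m jog '[[0,0,0,0,0,0,0.012],[0,0,0,0,0,0,0.012],[0.0034,0,-0.0094,0,0,0,0.012],[0.0034,0,-0.0094,0,0,0,0.012],[0,0,0,0,0,0,0.012]]'
```

```text
eef_pos: [518.4, -20.5, 88.5]
force: [-0.1, 0.0, 0.3]
grip_force: 0.0
time_s: 14.7
eef_pos: [518.0, -20.4, 89.2]
ee_rot: [0.022, 0.977, -0.116, 0.176]
force: [-0.4, 0.8, 7.0]
grip_width: 0.212
grip_force: 48.7
time_s: 15.2
eef_pos: [517.5, -20.4, 109.4]
ee_rot: [0.022, 0.977, -0.116, 0.176]
force: [0.4, -0.3, -2.2]
grip_width: 0.216
grip_force: 48.8
```

```bash
python3 -m jog '[[0.0086,0,-0.0235,0,0,0,0.012],[0.0086,0,-0.0235,0,0,0,0.012],[0.0086,0,-0.0235,0,0,0,0.012],[0.0086,0,-0.0235,0,0,0,0.012],[0.0086,0,-0.0235,0,0,0,0.012]]' |grep -E "eef|force"
python3 -m jog '[[0.0046,0.015,0.0017,0,0,0,0.012],[0.0046,0.03,0.0017,0,0,0,0.012],[0.0046,0.03,0.0017,0,0,0,0.012],[0.0046,0.03,0.0017,0,0,0,0.012],[0.0046,0.03,0.0017,0,0,0,0.012]]' |grep -E "eef|force"
python3 -m jog '[[0.0046,0.03,0.0017,0,0,0,0.012],[0,0.009,0,0,0,0,0.012],[0,0,0,0,0,0,0.012],[0,0,0,0,0,0,0.012]]' |grep -E "eef|force"
python3 - <<'E'
from h import *
s=eyes.capture("side")[:,:,::-1];t=eyes.capture("top")[:,:,::-1]
cv2.imwrite("pics/s6f.png",s);cv2.imwrite("pics/t6f.png",t)
a=cv2.resize(s[110:260,290:440],(397,397),interpolation=2);b=cv2.resize(t[155:255,310:410],(397,397),interpolation=2)
cv2.imwrite("pics/a6.png",np.hstack([a,b]))
go([556+7,-210,200],lean(-13.5,20))
E
```

```text
eef_pos: [516.3, -19.8, 233.8]
force: [-0.3, -0.1, -1.5]
grip_force: 48.9
eef_pos: [508.4, -158.0, 233.0]
force: [0.7, 0.8, -0.7]
grip_force: 49.1
eef_pos: [504.4, -195.1, 233.0]
force: [-1.0, -0.4, -1.5]
grip_force: 49.2
t 16.7 eef [ 504.6 -194.8  233.1] d_tool [45.2  1.1 52. ] rv [ 0.002 -0.004  0.001]
```

View pics/a6.png

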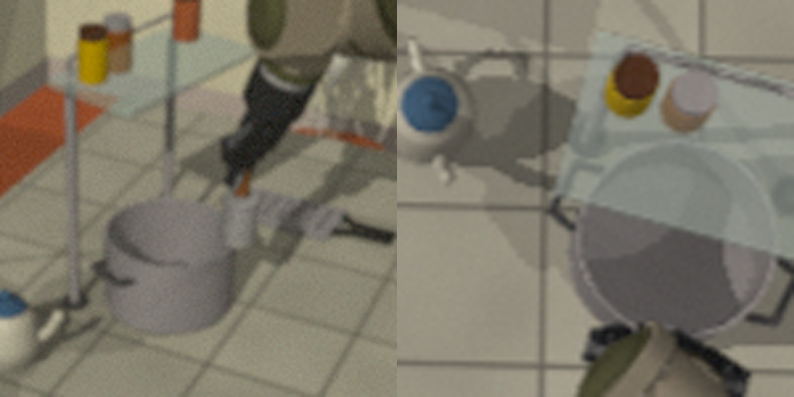

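The infuser hangs upright in the side panel, with its can centre at (238,218). The open pot's rim is centred at about (672,239) in the top panel. I'll check both positions.

Run:
```python
from h import *
print("pot",plane("top",310+275/3.97,155+239/3.97,110), "can",plane("side",290+238/2.647,110+218/2.647,176))
```

```text
pot [ 603.66219445 -221.91259013  110.        ] can [ 495.79922949 -190.73424232  176.        ]
```

```bash
python3 -m jog '[[-0.0046,0,0.0127,0,0,0,0.012],[-0.0046,0,0.0127,0,0,0,0.012],[0,0,0,0,0,0,0.012]]' |grep -E "eef|force"
python3 -m jog '[[0.0094,0.001,0.0034,0,0,0,0.012],[0.0094,0.001,0.0034,0,0,0,0.012],[0.0094,0.001,0.0034,0,0,0,0.012],[0,0,0,0,0,0,0.012]]' |grep -E "eef|force"
python3 -m jog '[[0.0094,0,0.0034,0,0,0,0.012],[0.0094,0,0.0034,0,0,0,0.012],[0.0094,0,0.0034,0,0,0,0.012],[0,0,0,0,0,0,0.012]]' |grep -E "eef|force"
python3 -m jog '[[-0.0034,0,0.0094,0,0,0,0.012],[-0.0034,0,0.0094,0,0,0,0.012],[0,0,0,0,0,0,0.012]]' |grep -E "eef|force"
```

```text
eef_pos: [504.1, -194.7, 204.6]
force: [0.1, -0.6, -1.3]
grip_force: 49.2
eef_pos: [534.3, -206.5, 206.5]
force: [0.0, 0.4, -1.2]
grip_force: 49.2
eef_pos: [563.2, -213.3, 206.3]
force: [-0.0, 0.4, -1.5]
grip_force: 49.2
eef_pos: [561.3, -212.6, 184.3]
force: [-0.4, 0.6, -2.5]
grip_force: 49.2
```

```bash
python3 -m jog '[[-0.0034,0,0.0094,0,0,0,0.012],[-0.0034,0,0.0094,0,0,0,0.012],[-0.0034,0,0.0094,0,0,0,0.012],[0,0,0,0,0,0,0.012]]' |grep -E "eef|force"
python3 -m jog '[[-0.0034,0,0.0094,0,0,0,0.012],[-0.0034,0,0.0094,0,0,0,0.012],[-0.0034,0,0.0094,0,0,0,0.012],[0,0,0,0,0,0,0.012]]' |grep -E "eef|force"
python3 -m jog '[[-0.0034,0,0.0094,0,0,0,0.012],[-0.0017,0,0.0047,0,0,0,0.012],[0,0,0,0,0,0,0.012],[0,0,0,0,0,0,0.012]]' |grep -E "eef|force"
```

```text
eef_pos: [561.8, -212.8, 154.5]
force: [0.5, 0.5, -1.0]
grip_force: 49.2
eef_pos: [561.9, -212.9, 124.6]
force: [-0.3, -0.0, -1.2]
grip_force: 49.2
eef_pos: [562.8, -213.4, 111.6]
force: [0.4, 0.1, -0.2]
grip_force: 49.2
```

```bash
python3 -m jog '[[-0.0014,0,0.0038,0,0,0,0.012],[-0.0014,0,0.0038,0,0,0,0.012],[0,0,0,0,0,0,0.012]]' |grep -E "eef|ee_rot|force"
python3 -m jog '[[-0.0007,0,0.0019,0,0,0,0.012],[0,0,0,0,0,0,0.012]]' |grep -E "eef|force"
python3 -m jog '[[-0.0007,0,0.0019,0,0,0,0.012],[0,0,0,0,0,0,0.012]]' |grep -E "eef|force"
```

```text
eef_pos: [562.4, -213.2, 102.7]
ee_rot: [0.021, 0.978, -0.116, 0.174]
force: [-0.2, 0.2, -1.3]
grip_force: 49.2
eef_pos: [562.6, -213.4, 101.2]
force: [-0.4, 0.4, -1.1]
grip_force: 49.2
eef_pos: [562.6, -213.4, 99.2]
force: [-0.4, 0.2, -1.0]
grip_force: 49.2
```

```bash
python3 -m jog '[[-0.0007,0,0.0019,0,0,0,0.012],[0,0,0,0,0,0,0.012]]' |grep -E "eef|force"
python3 -m jog '[[-0.0004,0,0.0014,0,0,0,0.012],[0,0,0,0,0,0,0.012]]' |grep -E "eef|force"
python3 -m jog '[[-0.0004,0,0.001,0,0,0,0.012],[0,0,0,0,0,0,0.012]]' |grep -E "eef|force"
```

```text
eef_pos: [562.6, -213.4, 97.1]
force: [-0.1, 0.0, -2.2]
grip_force: 49.2
eef_pos: [562.7, -213.4, 95.7]
force: [-0.2, -0.0, -1.6]
grip_force: 49.2
eef_pos: [563.1, -213.5, 95.2]
force: [-0.2, 1.4, 2.2]
grip_force: 49.5
```

```bash
python3 -m jog '[[-0.0003,0,0.0008,0,0,0,0.012],[0,0,0,0,0,0,0.012],[0,0,0,0,0,0,0.012]]' |grep -E "eef|force"
python3 -m jog '[[0,0,0,0,0,0,0.024],[0,0,0,0,0,0,0.03],[0,0,0,0,0,0,0.036],[0,0,0,0,0,0,0.042],[0,0,0,0,0,0,0.042]]'
python3 -m jog '[[0,0,-0.004,0,0,0,0.042],[0,0,-0.01,0,0,0,0.042],[0,0,-0.02,0,0,0,0.042],[0,0,-0.03,0,0,0,0.042],[0,0,-0.03,0,0,0,0.042]]' |grep -E "eef|force"
python3 -m jog '[[-0.02,0,-0.02,0,0,0,0.042],[-0.03,0,-0.03,0,0,0,0.042],[-0.03,0,-0.03,0,0,0,0.042],[-0.03,0,-0.03,0,0,0,0.042],[-0.03,0,-0.03,0,0,0,0.042]]' |grep -E "eef|force"
python3 - <<'E'
from h import *
s=eyes.capture("side")[:,:,::-1];t=eyes.capture("top")[:,:,::-1]
wood=lambda r,g,b:(r-b)>45
for n,im,box in(("side",s,(330,170,385,235)),("top",t,(355,210,405,245))):
    try:
        u,v,k=cen(im,wood,box);print(n,u,v,k,plane(n,u,v,{"side":89,"top":104}[n]))
    except Exception as e: print(n,e)
a=cv2.resize(s[150:250,310:410],(397,397),interpolation=2);b=cv2.resize(t[155:255,310:410],(397,397),interpolation=2)
cv2.imwrite("pics/a7.png",np.hstack([a,b]))
E
```

```text
eef_pos: [563.4, -213.7, 95.2]
force: [-1.2, 2.1, 7.9]
grip_force: 50.2
time_s: 21.4
eef_pos: [562.7, -213.4, 93.8]
ee_rot: [0.022, 0.978, -0.116, 0.174]
force: [-0.2, -0.1, -0.2]
grip_width: 0.491
grip_force: 0.0
eef_pos: [530.5, -205.4, 183.7]
force: [0.6, -0.2, 0.4]
grip_force: 0.0
eef_pos: [354.9, -162.3, 266.2]
force: [-0.7, -0.1, 0.8]
grip_force: 0.0
side 364.875 205.33333333333334 24 [ 559.40733024 -220.43119794   89.        ]
top 375.90909090909093 229.0909090909091 22 [ 554.65424439 -211.03029408  104.        ]
```

Run:
```python
from h import *
t=eyes.capture("top")[:,:,::-1].astype(int)
m=((t[...,2]-t[...,0])>45)[210:245,355:405].astype(np.uint8)
print(cv2.boundingRect(m),m.sum(),np.abs(t[222:260,345:425]-cv2.imread("pics/top0.png")[222:260,345:425]).mean(),sense()["time_s"])
d=t.sum(2)
k=cen(t,lambda r,g,b:(r+g+b)<150,(245,212,265,232));print("knob",k)
l=(d[190:258,222:290]>230).astype(np.uint8);c=max(cv2.findContours(l,0,2)[0],key=cv2.contourArea);print("lid",cv2.minEnclosingCircle(c))
```

```text
(19, 17, 5, 5) 22 14.596600877192982 22.55
knob (np.float64(255.74418604651163), np.float64(222.02325581395348), 43)
lid ((34.27461242675781, 33.37046813964844), 24.872421264648438)
```

The top of the wooden knob shows as a round 5×5 px spot about 50 mm from the pot's axis, so the infuser stands upright. The lid is centred and the arm is clear, so I'm handing in.

```bash
python3 -c "from rig import finish_job; print(finish_job())"
```

```text
the job is handed in; nothing more can be done
None
```

I handed the job in at about 22.6 s without seeing a verdict: the lid lies flat and centred in the tray, and the infuser stands in the pot about 50 mm from its axis, its uprightness checked only from the top view; nothing else looked disturbed.

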